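# Put the cleaned analyser carousels back together

### The job

Rebuild the two cleaned carousels of the analyser: on the round stand put the big toothed wheel at the bottom, the plain drum on top of it and the small disc on top of the drum; on the square stand put the four-armed cross. Each piece must sit upright and fully home over the knob below it, and be let go. Do not knock over the reagent bottle or the steel beaker.

Things in the scene. Friction and masses are not known exactly. Their poses are not given: they have to be found in the camera images.
- wheel_c (a point): Big toothed wheel, white, 116 mm across, 18 blocks 30 mm high round the rim; 0.2-0.42 kg. Core: drum 62 mm across, 40 mm tall; on it a knob (the grip) 28 mm across, 34 mm tall; 74 mm in all. Bore from below 44 mm wide, 36 mm deep fits over any knob; the rim rests on what is below, so pieces stack 40 mm apart. Stands upright. Point: on the axis, 37 mm above the underside; z up.
- drum_c (a point): Plain drum, white, no rim or arms; 0.1-0.21 kg. Core: drum 62 mm across, 40 mm tall; on it a knob (the grip) 28 mm across, 34 mm tall; 74 mm in all. Bore from below 44 mm wide, 36 mm deep fits over any knob; the rim rests on what is below, so pieces stack 40 mm apart. Stands upright. Point: on the axis, 37 mm above the underside; z up.
- disc_c (a point): Small disc, white, smooth flange 84 mm across, 14-22 mm up, 12 dark holes; 0.14-0.28 kg. Core: drum 62 mm across, 40 mm tall; on it a knob (the grip) 28 mm across, 34 mm tall; 74 mm in all. Bore from below 44 mm wide, 36 mm deep fits over any knob; the rim rests on what is below, so pieces stack 40 mm apart. Stands upright. Point: on the axis, 37 mm above the underside; z up.
- cross_c (a point): Four-armed cross, white, 118 mm across, a cup 24 mm tall at each arm end; 0.15-0.31 kg. Core: drum 62 mm across, 40 mm tall; on it a knob (the grip) 28 mm across, 34 mm tall; 74 mm in all. Bore from below 44 mm wide, 36 mm deep fits over any knob; the rim rests on what is below, so pieces stack 40 mm apart. Stands upright. Point: on the axis, 37 mm above the underside; z up.
- round_stand_seat (a point): The round stand: an aluminium foot, a round disc 100 mm across. Fixed, 14 mm thick, at a new place each time. On it a grey knob 28 mm across, 34 mm tall, bevelled top, that goes into a piece's bore. Point: on the axis at the top face of the foot, 14 mm above the table; z up. A seated piece has its underside at this point.
- square_stand_seat (a point): The square stand: an aluminium foot, a square plate 92 by 92 mm. Fixed, 14 mm thick, at a new place each time. On it a grey knob 28 mm across, 34 mm tall, bevelled top, that goes into a piece's bore. Point: on the axis at the top face of the foot, 14 mm above the table; z up. A seated piece has its underside at this point.
- bottle_c (a point): A bystander: loose amber reagent bottle, 48 mm across, 115 mm tall, upright. This point: on its axis, half-way up; z up its axis.
- beaker_c (a point): A bystander: loose open steel beaker, 56 mm across, 70 mm tall, upright. This point: on its axis, half-way up; z up its axis.
Not all that is in view belongs to the job. What is shaped like the part that bears cross_c but orange is not meant. What is shaped like the part that bears disc_c but yellow is not meant.

How it is judged:
At the end, for the whole second after the job is handed in: The wheel is on the round stand, the drum on the wheel, the disc on the drum and the cross on the square stand; each is within 12 mm sideways of the axis of what is below it, within 5 mm of its fully seated height, upright within 0.08 rad and at rest (horizontal distance between wheel_c and round_stand_seat below 0.012 m and z of wheel_c in the frame of round_stand_seat between 0.032 and 0.042 m and angle between each of wheel_c, drum_c, disc_c, cross_c's own z axis and vertical below 0.08 rad and linear speed of each of wheel, drum, disc, cross below 0.02 m/s and angular speed of each of wheel, drum, disc, cross below 0.2 rad/s and horizontal distance between drum_c and wheel_c below 0.012 m and z of drum_c in the frame of wheel_c between 0.035 and 0.045 m and horizontal distance between disc_c and drum_c below 0.012 m and z of disc_c in the frame of drum_c between 0.035 and 0.045 m and horizontal distance between cross_c and square_stand_seat below 0.012 m and z of cross_c in the frame of square_stand_seat between 0.032 and 0.042 m); the robot touches nothing.
It fails at once if the reagent bottle is knocked over (angle between bottle_c's own z axis and vertical above 0.6 rad).
It fails at once if the steel beaker is knocked over (angle between beaker_c's own z axis and vertical above 0.6 rad).
It also fails if it takes over 112 s, if anything falls off the work surface, if the arm or the gripper's body presses on something with over 40 N, if the wrist force passes 120 N, or if a joint passes its speed limit or range.

### The arm

A 6-joint arm with a two-finger parallel gripper is mounted at the origin on the work surface. World frame = base frame: x ahead of the robot, y to its left, z up, the work surface at z = 0. Lengths are in m, angles in rad, forces in N, time in s.
With the tool pointing down it reaches from about 0.425 to 0.95 m from the base axis. Payload 3.5 kg.
Tool frame: the origin (TCP) lies midway between the tips of the shut fingers; the grasp point (between the pads) lies 19 mm behind it; z points along the fingers, y is the line along which they close (so a half turn about z gives the same grasp; the last joint's range is limited). The gripper opens to 85 mm and grips with 20 to 120 N. Pads are 22 mm wide; open, the fingers measure 114 mm over their backs; the gripper's body (76 mm by 85 mm) begins 54 mm behind the grasp point. The pads swing forward as they close: fully open they stand 13 mm farther back than shut.
Start: joints at [0.973, 0.286, 1.577, -0, 1.279, -0.15], TCP at [0.292, 0.608, 0.231] pointing down, gripper open.
Joint ranges: [-2.77, 2.77], [-0.9, 2.22], [0.21, 2.48], [-1.53, 4.67], [0.24, 2.81], [-2.84, 2.84]. Speed limits (rad/s): [2.79, 2.79, 3.14, 3.14, 3.14, 3.14].

### API

Orientations are given as a unit quaternion [x, y, z, w].
In Python, from plant import ctrl, cams, order gives the robot as it stands.
- The arm moves only by the tool move_arm, never from a script. Its argument "plan" is one flat list of numbers, 7 for each row, row after row: the shift along the world's x, y, z in mm, then the turn, a rotation vector about the world's x, y, z in degrees, then the finger opening in mm, from 0 to 85.4. A call has 1 to 12 rows; each row shifts and turns the commanded pose from where the row before left it; what a row does not reach is not made up. A row lasts 1/10 s, in which the tool goes at most 50 mm and 8.59 degrees, less where a joint would pass 70% of its speed; a pose out of reach is approached as far as the arm can. A call is refused whole if a number of a shift passes 50 or a number of a turn 8.59, either way. A call with a gripper value outside its range is refused whole. The fingers move at their own pace and stop on an object; "newtons" is the grip in N (left out, the last holds). Time passes only in rows, so rows that do not move let the fingers close. It gives the time, the measured TCP pose, the force, the opening and the grip force at its end, in the units of the state.
- ctrl.get_state(): the state, without advancing time (a new reading comes with each control period).
- cams.read_camera(name): name is "scene" or "top" or "wrist"; returns a dict with "color" (384x512x3 uint8, red, green, blue), "fov_y" (degrees; the focal length in pixels is half the picture's height over the tangent of half this angle, whatever the lens; pixels are square), "cx", "cy" (the principal point, pixels), "origin" and "orientation" of the camera in the world; the wrist camera has in their place "T_tool_cam" (4x4, takes a point from camera to tool coordinates, whose origin is the TCP and whose axes are the flange's). Camera axes: x right, y up, looking along -z (the intrinsics and any distortion apply to the point x, -y, -z); pixel columns grow to the right and rows downward; lengths in m; the calibration is good to about 2 mm. A picture is of the moment at which its call begins: read the wrist's pose just before it. There is no depth.
- order.sign_off(): hands the job in; it is judged then, once.
The state is a dict: "time": time; "qpos": joint angles; "dq": joint speeds; "joint_efforts": joint torques, N m; "eef_pos": TCP position; "tcp_rot": TCP orientation; "contact_force": force on the tool from outside, world axes, zero at the start; "wrist_torque": the same for the moment, N m; "opening": opening from 0.0 (shut) to 1.0 (fully open); "finger_force": force on a finger pad.
Only numpy, scipy, OpenCV 4.12 (cv2) and the standard library are available. Lean on these libraries where they do the work, as an engineer would, in place of code of your own. Each camera call takes 0.05 s, during which the arm holds its last target. There are 200 camera calls.

## Working session

There is one attempt and no reset: what is moved stays moved. The work goes in short steps, Python scripts to look and compute and a tool call to move; the robot and the scene stay as the last step left them, time stands still between calls to the robot, and variables do not carry over. Pictures are saved under pics/ and viewed, at most 14 in all, crops included, and the job is handed in when it is done.

Besides the shell and the picture viewer there is one more tool, called after "Request:" by a JSON object that holds its "op" and its "data". move_arm: Moves the arm, as the interface text tells. Its arguments: {"type":"object","properties":{"plan":{"type":"array","items":{"type":"number"}},"newtons":{"type":"number"}},"required":["plan"]}

```bash
ls; mkdir -p pics
python3 - <<'E'
from plant import ctrl,cams,order
import cv2,numpy as np
s=ctrl.get_state();print(s)
for n in("scene","top"):
    c=cams.read_camera(n);cv2.imwrite(f"pics/{n}0.png",c["color"][:,:,::-1]);print(n,{k:v for k,v in c.items() if k!="color"})
a=cv2.imread("pics/top0.png");cv2.imwrite("pics/top0b.png",cv2.resize(a,(800,600),interpolation=cv2.INTER_CUBIC))
w=cams.read_camera("wrist");print({k:v for k,v in w.items() if k!="color"})
E
```

```text
pics
{'time': 0.0, 'qpos': array([ 9.73013877e-01,  2.87210390e-01,  1.57819160e+00,  2.62015369e-05,
        1.27859893e+00, -1.49994987e-01]), 'dq': array([-1.40236818e-04,  3.66377076e-05, -8.17616673e-04,  7.89866550e-04,
       -1.96044202e-03, -1.47934453e-03]), 'joint_efforts': array([ 6.91148216e-05, -4.05987775e+01, -2.92622334e+01, -1.28680344e-04,
        5.71511730e-03, -2.19844132e-06]), 'eef_pos': array([0.29184373, 0.60791312, 0.22990945]), 'tcp_rot': array([ 2.22031375e-01,  9.75038778e-01, -1.11636694e-03, -4.51471118e-04]), 'contact_force': array([-0.56121084,  0.19836538,  0.58872257]), 'wrist_torque': array([-0.01919954,  0.01990673,  0.00601626]), 'finger_force': 0.0, 'opening': 0.9991781989802887}
scene {'fov_y': 42.31516926454077, 'cx': 254.33373730098577, 'cy': 196.24296547385072, 'origin': array([1.03368903, 0.61163045, 0.72661293]), 'orientation': array([0.14785669, 0.41048001, 0.8438434 , 0.31236658])}
top {'fov_y': 53.32845763353711, 'cx': 259.3754046556667, 'cy': 190.77270781642366, 'origin': array([0.3750919 , 0.01096416, 0.96145397]), 'orientation': array([ 0.06203606, -0.05902582, -0.70321154,  0.70580522])}
{'fov_y': 69.22696346624917, 'cx': 260.7422665052558, 'cy': 195.0271356691588, 'T_tool_cam': array([[ 6.64853639e-04,  9.49146913e-01,  3.14832807e-01,
         8.08655714e-02],
       [ 9.99998572e-01, -1.12027601e-03,  1.26560452e-03,
         1.00739633e-04],
       [ 1.55394426e-03,  3.14831516e-01, -9.49146302e-01,
        -1.42482818e-01],
       [ 0.00000000e+00,  0.00000000e+00,  0.00000000e+00,
         1.00000000e+00]])}
```

View pics/top0b.png

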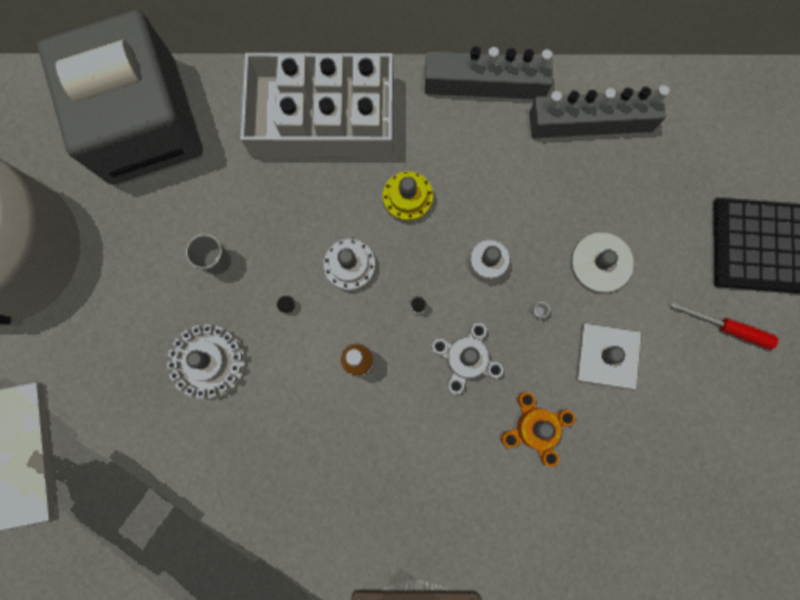

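View pics/scene0.png

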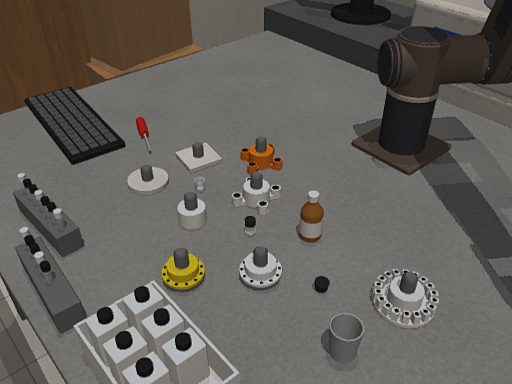

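The top view (800x600) shows the white wheel (205,360), white disc (348,262), yellow disc (408,193, decoy), drum (490,258), round stand (603,262), white cross (468,356), orange cross (540,430, decoy), square stand (610,355), bottle (355,358) and beaker (205,252). White fits the description for the disc and cross. An enlarged crop will confirm them.

```bash
cat > h.py <<'E'
import numpy as np,cv2
from scipy.spatial.transform import Rotation as R
from plant import ctrl,cams,order
def shot(n,save=None):
    s=ctrl.get_state();c=cams.read_camera(n)
    if n=="wrist":
        T=np.eye(4);T[:3,:3]=R.from_quat(s["tcp_rot"]).as_matrix();T[:3,3]=s["eef_pos"];T=T@c["T_tool_cam"]
        c["o"],c["R"]=T[:3,3],T[:3,:3]
    else: c["o"],c["R"]=c["origin"],R.from_quat(c["orientation"]).as_matrix()
    c["f"]=192/np.tan(np.radians(c["fov_y"]/2))
    if save: cv2.imwrite(f"pics/{save}.png",c["color"][:,:,::-1])
    return c
def ray(c,u,v,z):
    d=c["R"]@np.array([(u-c["cx"])/c["f"],-(v-c["cy"])/c["f"],-1]);return c["o"]+d*(z-c["o"][2])/d[2]
def proj(c,p):
    q=c["R"].T@(np.array(p)-c["o"]);return np.array([c["cx"]-c["f"]*q[0]/q[2],c["cy"]+c["f"]*q[1]/q[2]])
E
python3 - <<'E'
from h import *
c=shot("top");a=c["color"][100:300,100:420,::-1]
cv2.imwrite("pics/crop.png",cv2.resize(a,(800,500),interpolation=cv2.INTER_CUBIC))
# rough: 800-px knob-top guesses
for n,u,v,z in[("wheel",196,358,.074),("disc",346,256,.074),("drum",492,254,.074),("cross",469,355,.074),("round",606,258,.048),("square",613,355,.048),("bottle",354,357,.115),("beaker",204,246,.07)]:
    print(n,ray(c,u/1.5625,v/1.5625,z).round(3))
E
```

```text
wheel [0.437 0.325 0.074]
disc [0.594 0.106 0.074]
drum [ 0.597 -0.117  0.074]
cross [ 0.443 -0.08   0.074]
round [ 0.598 -0.299  0.048]
square [ 0.446 -0.302  0.048]
bottle [0.437 0.087 0.115]
beaker [0.61  0.325 0.07 ]
```

View pics/crop.png

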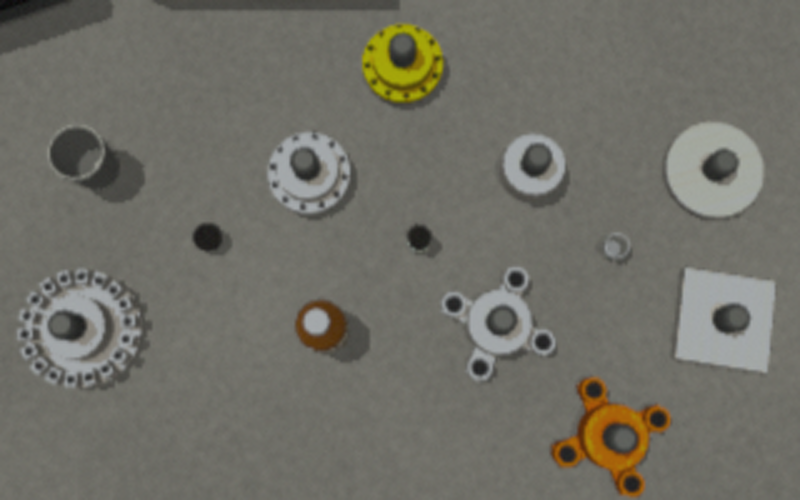

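The crop confirms it: the white flanged disc with 12 dark holes (308,172) is disc_c and the white four-armed cross (500,320) is cross_c. The yellow (402,63) and orange (613,437) ones are decoys. Next I'll cross-check the positions between the two cameras.

Run:
```python
from h import *
c=shot("top");s=shot("scene")
for n,u,v,us,vs,z in[("wheel",61,325,409,276,.074),("disc",303,160,261,251,.074),("drum",537,156,190,197,.074),("cross",502,320,257,178,.074),("round",727,163,146,169,.048),("square",737,318,198,146,.048),("bottle",316,320,313,196,.115)]:
    print(n,ray(c,u/2.5+100,v/2.5+100,z).round(3),ray(s,us,vs,z).round(3))
```

```text
wheel [0.435 0.328 0.074] [0.442 0.33  0.074]
disc [0.593 0.106 0.074] [0.598 0.112 0.074]
drum [ 0.598 -0.117  0.074] [ 0.605 -0.109  0.074]
cross [ 0.442 -0.081  0.074] [ 0.453 -0.067  0.074]
round [ 0.598 -0.307  0.048] [ 0.606 -0.295  0.048]
square [ 0.446 -0.308  0.048] [ 0.454 -0.297  0.048]
bottle [0.438 0.087 0.115] [0.445 0.095 0.115]
```

Request:
{"op": "move_arm", "data": {"plan": [20, -40, -7, 0, 0, 0, 85, 21, -40, -7, 0, 0, 0, 85, 21, -40, -7, 0, 0, 0, 85, 21, -40, -7, 0, 0, 0, 85, 21, -40, -7, 0, 0, 0, 85, 21, -40, -7, 0, 0, 0, 85, 20, -40, -7, 0, 0, 0, 85, 0, 0, 0, 0, 0, 0, 85, 0, 0, 0, 0, 0, 0, 85], "newtons": 60}}

```text
time: 1.2
eef_pos: [0.4376, 0.3277, 0.1823]
tcp_rot: [0.223, 0.975, 0.0, -0.0]
contact_force: [0.3, 1.4, -0.1]
opening: 0.994
finger_force: 0.0
```

Run:
```python
from h import *
c=shot("wrist","w1");print(proj(c,[.437,.328,.074]),ctrl.get_state()["eef_pos"])
```

```text
[260.99649436 192.06387744] [0.43732123 0.32858586 0.18255211]
```

View pics/w1.png

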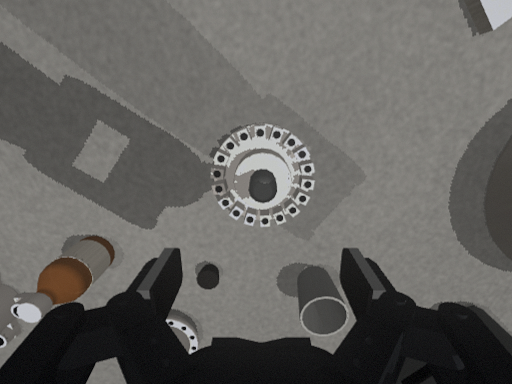

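The wheel knob's top is at about (263,189), against a predicted (261,192), so the top-camera estimate is good to about 3 mm. I'll descend and grip.

Request:
{"op": "move_arm", "data": {"plan": [0, 0, -40, 0, 0, 0, 85, 0, 0, -40, 0, 0, 0, 85, 0, 0, -35, 0, 0, 0, 85, 0, 0, -20, 0, 0, 0, 85, 0, 0, 0, 0, 0, 0, 15, 0, 0, 0, 0, 0, 0, 15, 0, 0, 0, 0, 0, 0, 15, 0, 0, 0, 0, 0, 0, 15, 0, 0, 0, 0, 0, 0, 15, 0, 0, 0, 0, 0, 0, 15, 0, 0, 0, 0, 0, 0, 15]}}

```text
time: 2.35
eef_pos: [0.4387, 0.3295, 0.0497]
tcp_rot: [0.222, 0.975, 0.002, 0.001]
contact_force: [-1.3, 0.7, 5.4]
opening: 0.304
finger_force: 59.5
```

Request:
{"op": "move_arm", "data": {"plan": [0, 0, 30, 0, 0, 0, 15, 0, 0, 40, 0, 0, 0, 15, 0, 0, 45, 0, 0, 0, 15, 5, -20, 30, 0, 0, 0, 15, 10, -40, 0, 0, 0, 0, 15, 10, -40, 0, 0, 0, 0, 15, 10, -40, 0, 0, 0, 0, 15, 10, -40, 0, 0, 0, 0, 15, 10, -40, 0, 0, 0, 0, 15, 10, -40, 0, 0, 0, 0, 15, 10, -40, 0, 0, 0, 0, 15, 10, -40, 0, 0, 0, 0, 15]}}

```text
time: 3.55
eef_pos: [0.5217, -0.0132, 0.1918]
tcp_rot: [0.222, 0.975, 0.0, -0.0]
contact_force: [0.9, -0.3, -2.4]
opening: 0.3
finger_force: 60.0
```

Request:
{"op": "move_arm", "data": {"plan": [10, -40, 0, 0, 0, 0, 15, 10, -40, 0, 0, 0, 0, 15, 10, -40, 0, 0, 0, 0, 15, 10, -40, 0, 0, 0, 0, 15, 10, -40, 0, 0, 0, 0, 15, 10, -40, 0, 0, 0, 0, 15, 8, -35, 0, 0, 0, 0, 15, 5, -15, 0, 0, 0, 0, 15, 0, 0, 0, 0, 0, 0, 15, 0, 0, 0, 0, 0, 0, 15]}}

```text
time: 4.55
eef_pos: [0.5947, -0.3006, 0.1915]
tcp_rot: [0.222, 0.975, 0.001, -0.001]
contact_force: [-0.4, 0.3, -3.1]
opening: 0.301
finger_force: 60.0
```

Run:
```python
from h import *
c=shot("wrist","w2");print(proj(c,[.598,-.307,.048]),ctrl.get_state()["eef_pos"])
```

```text
[256.79773782 188.03160723] [ 0.59480464 -0.30004762  0.19169139]
```

View pics/w2.png

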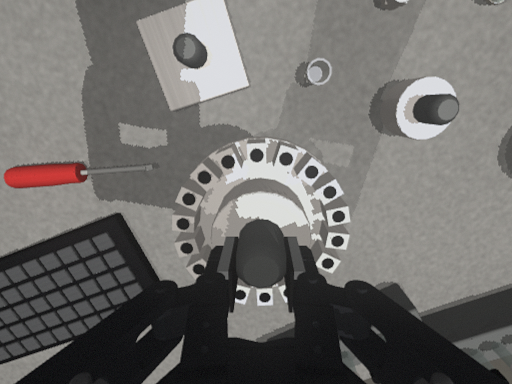

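The stand is hidden under the carried wheel, which hangs straight at about (260,225). The square stand's knob at (193,51) and the drum's knob at (443,108) let me check the top-camera estimates.

Run:
```python
from h import *
c=shot("wrist")
print("square",ray(c,194,53,.048).round(3),"drum",ray(c,444,108,.074).round(3))
t=shot("top")
print("round foot",ray(t,715/2.5+100,169.5/2.5+100,.014).round(3),"square foot",ray(t,725/2.5+100,320/2.5+100,.014).round(3))
print("drum bottom",ray(t,534/2.5+100,165/2.5+100,.04))
```

```text
square [ 0.455 -0.302  0.048] drum [ 0.596 -0.12   0.074]
round foot [ 0.599 -0.306  0.014] square foot [ 0.447 -0.308  0.014]
drum bottom [ 0.59720554 -0.11858111  0.04      ]
```

Request:
{"op": "move_arm", "data": {"plan": [4, -6, 0, 0, 0, 0, 15, 0, 0, -40, 0, 0, 0, 15, 0, 0, -40, 0, 0, 0, 15, 0, 0, -10, 0, 0, 0, 15, 0, 0, -8, 0, 0, 0, 15, 0, 0, -8, 0, 0, 0, 15, 0, 0, 0, 0, 0, 0, 15]}}

```text
time: 5.4
eef_pos: [0.5998, -0.3078, 0.0871]
tcp_rot: [0.222, 0.975, -0.0, 0.001]
contact_force: [-0.4, 0.3, -1.9]
opening: 0.305
finger_force: 60.0
```

Underside at about 37 mm, below the knob top (48 mm), with no contact force, so it's on the knob. Continuing down.

Request:
{"op": "move_arm", "data": {"plan": [0, 0, -8, 0, 0, 0, 15, 0, 0, -7, 0, 0, 0, 15, 0, 0, -4, 0, 0, 0, 15, 0, 0, -3, 0, 0, 0, 15, 0, 0, -2, 0, 0, 0, 15, 0, 0, 0, 0, 0, 0, 15, 0, 0, 0, 0, 0, 0, 15]}}

```text
time: 6.1
eef_pos: [0.5996, -0.3078, 0.0637]
tcp_rot: [0.222, 0.975, -0.0, 0.0]
contact_force: [-3.1, 2.0, 5.3]
opening: 0.301
finger_force: 60.8
```

Request:
{"op": "move_arm", "data": {"plan": [0, 0, 0, 0, 0, 0, 85, 0, 0, 0, 0, 0, 0, 85, 0, 0, 0, 0, 0, 0, 85, 0, 0, 0, 0, 0, 0, 85, 0, 0, 0, 0, 0, 0, 85, 0, 0, 40, 0, 0, 0, 85, 0, 0, 40, 0, 0, 0, 85, 0, 40, 40, 0, 0, 0, 85, 0, 48, 0, 0, 0, 0, 85, -1, 48, 0, 0, 0, 0, 85, -1, 48, 0, 0, 0, 0, 85, 0, 0, 0, 0, 0, 0, 85]}}

```text
time: 7.3
eef_pos: [0.5967, -0.1228, 0.1776]
tcp_rot: [0.219, 0.976, 0.001, -0.001]
contact_force: [-0.3, -0.7, 0.1]
opening: 0.995
finger_force: 0.0
```

Run:
```python
from h import *
c=shot("wrist","w3");print(proj(c,[.5965,-.119,.074]),proj(c,[.5985,-.3065,.088]),ctrl.get_state()["eef_pos"])
shot("scene","s3")
```

```text
[264.43170955 192.5162226 ] [ 91.03416001 277.01903674] [ 0.59711331 -0.12545928  0.17774431]
```

View pics/w3.png

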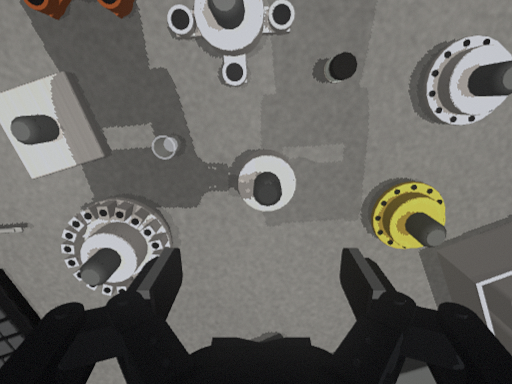

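The drum knob's top is at (267,191), about 3 px from the prediction. The wheel sits on the round stand with its knob at (93,268). I'll grip the drum.

Request:
{"op": "move_arm", "data": {"plan": [0, 4, -40, 0, 0, 0, 85, 0, 0, -40, 0, 0, 0, 85, 0, 0, -30, 0, 0, 0, 85, 0, 0, -18, 0, 0, 0, 85, 0, 0, 0, 0, 0, 0, 15, 0, 0, 0, 0, 0, 0, 15, 0, 0, 0, 0, 0, 0, 15, 0, 0, 0, 0, 0, 0, 15, 0, 0, 0, 0, 0, 0, 15, 0, 0, 0, 0, 0, 0, 15, 0, 0, 0, 0, 0, 0, 15]}}

```text
time: 8.5
eef_pos: [0.5989, -0.125, 0.0521]
tcp_rot: [0.222, 0.975, -0.001, 0.002]
contact_force: [-0.2, -1.6, 5.6]
opening: 0.299
finger_force: 59.8
```

Run:
```python
from h import *
s=ctrl.get_state();print(s["eef_pos"],s["opening"],s["contact_force"])
# wheel knob top: from w3
c=shot("wrist");T=np.eye(4)
c["o"]=c["o"]+np.array([.5967,-.1240,.1777])-s["eef_pos"]
for z in(.088,.074+.014):print(ray(c,94,270,z))
```

```text
[ 0.59893228 -0.12504397  0.05207049] 0.2987999290596878 [-0.17784527 -1.56576988  5.59088749]
[ 0.5928906 -0.3014352  0.088    ]
[ 0.5928906 -0.3014352  0.088    ]
```

Request:
{"op": "move_arm", "data": {"plan": [0, 0, 30, 0, 0, 0, 15, 0, 0, 45, 0, 0, 0, 15, 0, 0, 45, 0, 0, 0, 15, 0, -30, 10, 0, 0, 0, 15, 0, -45, 0, 0, 0, 0, 15, 0, -45, 0, 0, 0, 0, 15, 0, -40, 0, 0, 0, 0, 15, -1, -20, 0, 0, 0, 0, 15, 0, 0, 0, 0, 0, 0, 15, 0, 0, 0, 0, 0, 0, 15]}}

```text
time: 9.55
eef_pos: [0.5957, -0.3034, 0.1788]
tcp_rot: [0.222, 0.975, 0.001, -0.001]
contact_force: [-0.0, 0.7, -2.5]
opening: 0.298
finger_force: 59.6
```

Run:
```python
from h import *
c=shot("scene");print(ctrl.get_state()["eef_pos"],proj(c,[.5985,-.3065,.088]))
cv2.imwrite("pics/s4.png",cv2.resize(c["color"][60:260,60:310,::-1],(750,600),interpolation=cv2.INTER_CUBIC))
```

```text
[ 0.59596432 -0.30272306  0.17889413] [143.87646986 151.70479624]
```

View pics/s4.png

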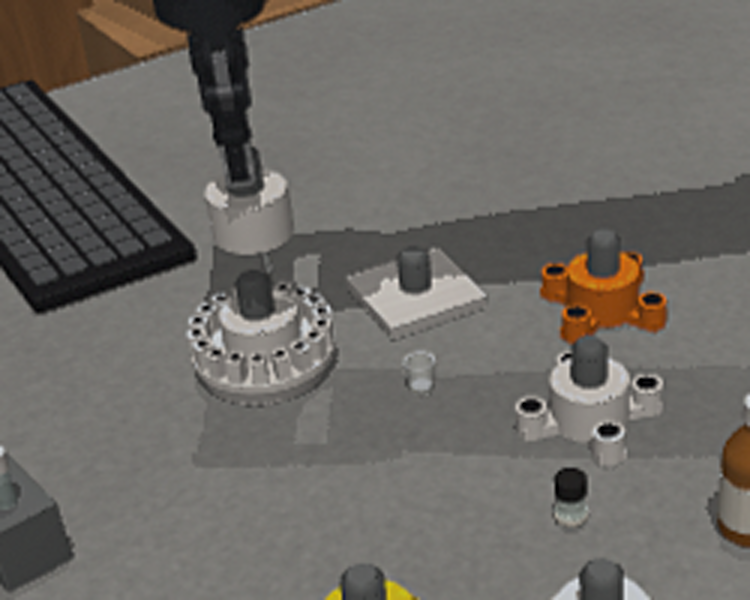

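The wheel is seated, its knob top at crop (254,278), within about 1 px of the prediction, and the drum hangs upright above it. Lowering.

Request:
{"op": "move_arm", "data": {"plan": [2, -2, -20, 0, 0, 0, 15, 0, 0, -20, 0, 0, 0, 15, 0, 0, -8, 0, 0, 0, 15, 0, 0, -8, 0, 0, 0, 15, 0, 0, -6, 0, 0, 0, 15, 0, 0, -4, 0, 0, 0, 15, 0, 0, 0, 0, 0, 0, 15]}}

```text
time: 10.3
eef_pos: [0.5982, -0.306, 0.1135]
tcp_rot: [0.222, 0.975, 0.0, -0.0]
contact_force: [0.4, 0.9, -1.6]
opening: 0.3
finger_force: 59.6
```

Request:
{"op": "move_arm", "data": {"plan": [0, 0, -4, 0, 0, 0, 15, 0, 0, -3, 0, 0, 0, 15, 0, 0, -2, 0, 0, 0, 15, 0, 0, 0, 0, 0, 0, 15, 0, 0, 0, 0, 0, 0, 15]}}

```text
time: 10.8
eef_pos: [0.5985, -0.3065, 0.1062]
tcp_rot: [0.222, 0.975, -0.0, 0.0]
contact_force: [-3.3, 1.4, 6.0]
opening: 0.299
finger_force: 60.3
```

Request:
{"op": "move_arm", "data": {"plan": [0, 0, 0, 0, 0, 0, 85, 0, 0, 0, 0, 0, 0, 85, 0, 0, 0, 0, 0, 0, 85, 0, 0, 0, 0, 0, 0, 85, 0, 0, 0, 0, 0, 0, 85, 0, 0, 45, 0, 0, 0, 85, 0, 13, 35, 0, 0, 0, 85, 0, 45, 0, 0, 0, 0, 85, 0, 45, 0, 0, 0, 0, 85, 0, 45, 0, 0, 0, 0, 85, 0, 45, 0, 0, 0, 0, 85, 0, 45, 0, 0, 0, 0, 85]}}

```text
time: 12.0
eef_pos: [0.598, -0.0665, 0.1848]
tcp_rot: [0.222, 0.975, 0.0, 0.0]
contact_force: [0.0, 0.2, 0.9]
opening: 0.997
finger_force: 0.0
```

Request:
{"op": "move_arm", "data": {"plan": [-1, 45, 0, 0, 0, 0, 85, -1, 45, 0, 0, 0, 0, 85, -1, 45, 0, 0, 0, 0, 85, -1, 40, 0, 0, 0, 0, 85, 0, 0, 0, 0, 0, 0, 85, 0, 0, 0, 0, 0, 0, 85]}}

```text
time: 12.6
eef_pos: [0.5941, 0.1075, 0.1846]
tcp_rot: [0.221, 0.975, -0.0, 0.0]
contact_force: [0.1, -0.1, 0.9]
opening: 0.994
finger_force: 0.0
```

Run:
```python
from h import *
s=ctrl.get_state();print(s["eef_pos"])
c=shot("wrist","w5");print(proj(c,[.594,.107,.074]))
```

```text
[0.5940797  0.10752197 0.18462462]
[260.51401434 192.07883712]
```

View pics/w5.png

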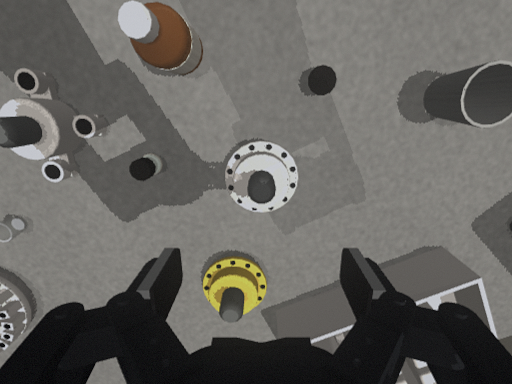

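The white disc's knob top is at (262,189), on the prediction (260,192), and the yellow decoy at (232,300) is clear of the fingers. I'll grip it.

Request:
{"op": "move_arm", "data": {"plan": [0, 0, -45, 0, 0, 0, 85, 0, 0, -40, 0, 0, 0, 85, 0, 0, -32, 0, 0, 0, 85, 0, 0, -18, 0, 0, 0, 85, 0, 0, 0, 0, 0, 0, 15, 0, 0, 0, 0, 0, 0, 15, 0, 0, 0, 0, 0, 0, 15, 0, 0, 0, 0, 0, 0, 15, 0, 0, 0, 0, 0, 0, 15, 0, 0, 0, 0, 0, 0, 15, 0, 0, 0, 0, 0, 0, 15]}}

```text
time: 13.75
eef_pos: [0.596, 0.1066, 0.052]
tcp_rot: [0.222, 0.975, 0.0, 0.002]
contact_force: [-0.0, -1.8, 6.5]
opening: 0.302
finger_force: 59.2
```

Request:
{"op": "move_arm", "data": {"plan": [0, 0, 30, 0, 0, 0, 15, 0, 0, 45, 0, 0, 0, 15, 0, 0, 45, 0, 0, 0, 15, 0, -20, 38, 0, 0, 0, 15, 0, -40, 5, 0, 0, 0, 15, 0, -45, 0, 0, 0, 0, 15, 0, -45, 0, 0, 0, 0, 15, 0, -45, 0, 0, 0, 0, 15, 0, -45, 0, 0, 0, 0, 15, 0, -45, 0, 0, 0, 0, 15, 0, -45, 0, 0, 0, 0, 15, 0, -40, 0, 0, 0, 0, 15]}}

```text
time: 14.95
eef_pos: [0.5934, -0.2648, 0.2117]
tcp_rot: [0.222, 0.975, 0.0, -0.001]
contact_force: [0.2, -0.1, -1.5]
opening: 0.305
finger_force: 59.7
```

Request:
{"op": "move_arm", "data": {"plan": [1, -25, 0, 0, 0, 0, 15, 1, -15, 0, 0, 0, 0, 15, 0, 0, 0, 0, 0, 0, 15, 0, 0, 0, 0, 0, 0, 15]}}

```text
time: 15.35
eef_pos: [0.5961, -0.302, 0.2121]
tcp_rot: [0.222, 0.975, 0.001, -0.001]
contact_force: [-0.2, 1.4, -2.0]
opening: 0.302
finger_force: 59.7
```

Run:
```python
from h import *
c=shot("scene");print(ctrl.get_state()["eef_pos"],(proj(c,[.5985,-.3065,.128])-[60,20])*3)
cv2.imwrite("pics/s6.png",cv2.resize(c["color"][20:220,60:310,::-1],(750,600),interpolation=cv2.INTER_CUBIC))
```

```text
[ 0.59624437 -0.30158026  0.2122556 ] [244.08253102 351.29353935]
```

View pics/s6.png

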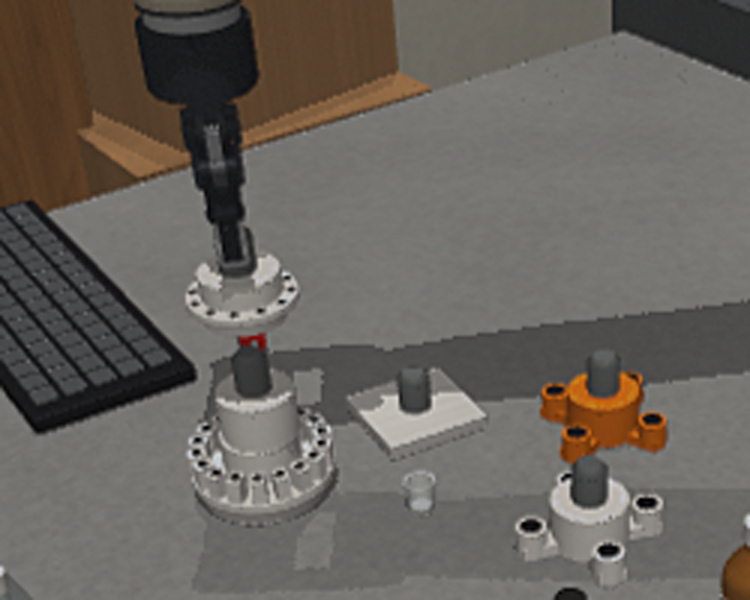

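The drum is home on the wheel, its knob top at (252,352), within about 4 mm of the prediction, and the disc is above it. Lowering.

Request:
{"op": "move_arm", "data": {"plan": [1, -3, -20, 0, 0, 0, 15, 0, 0, -15, 0, 0, 0, 15, 0, 0, -7, 0, 0, 0, 15, 0, 0, -7, 0, 0, 0, 15, 0, 0, -6, 0, 0, 0, 15, 0, 0, -4, 0, 0, 0, 15, 0, 0, 0, 0, 0, 0, 15]}}

```text
time: 16.1
eef_pos: [0.597, -0.306, 0.1532]
tcp_rot: [0.222, 0.975, 0.0, -0.0]
contact_force: [-0.3, -0.7, -1.4]
opening: 0.301
finger_force: 59.7
```

Request:
{"op": "move_arm", "data": {"plan": [0, 0, -4, 0, 0, 0, 15, 0, 0, -3, 0, 0, 0, 15, 0, 0, -1, 0, 0, 0, 15, 0, 0, 0, 0, 0, 0, 15, 0, 0, 0, 0, 0, 0, 15]}}

```text
time: 16.6
eef_pos: [0.5973, -0.3063, 0.1461]
tcp_rot: [0.222, 0.975, -0.0, 0.0]
contact_force: [-0.7, 0.6, 0.3]
opening: 0.301
finger_force: 59.8
```

Request:
{"op": "move_arm", "data": {"plan": [0, 0, -1, 0, 0, 0, 15, 0, 0, 0, 0, 0, 0, 85, 0, 0, 0, 0, 0, 0, 85, 0, 0, 0, 0, 0, 0, 85, 0, 0, 0, 0, 0, 0, 85, 0, 0, 0, 0, 0, 0, 85, 0, 0, 30, 0, 0, 0, 85, 0, 0, 35, 0, 0, 0, 85, -20, 30, 0, 0, 0, 0, 85, -25, 35, 0, 0, 0, 0, 85, -25, 35, 0, 0, 0, 0, 85, -25, 35, 0, 0, 0, 0, 85]}}

```text
time: 17.8
eef_pos: [0.5012, -0.17, 0.2096]
tcp_rot: [0.222, 0.975, 0.0, 0.0]
contact_force: [-0.1, 0.8, 0.3]
opening: 0.993
finger_force: 0.0
```

Request:
{"op": "move_arm", "data": {"plan": [-20, 30, -5, 0, 0, 0, 85, -20, 30, -10, 0, 0, 0, 85, -20, 30, -10, 0, 0, 0, 85, 0, 0, 0, 0, 0, 0, 85, 0, 0, 0, 0, 0, 0, 85]}}

```text
time: 18.3
eef_pos: [0.4421, -0.0808, 0.1848]
tcp_rot: [0.221, 0.975, -0.0, 0.0]
contact_force: [0.2, 0.4, 0.6]
opening: 0.996
finger_force: 0.0
```

Run:
```python
from h import *
s=ctrl.get_state();print(s["eef_pos"])
c=shot("wrist","w7");print(proj(c,[.443,-.081,.074]),proj(c,[.447,-.307,.048]))
```

```text
[ 0.44213141 -0.0808497   0.18478659]
[261.26436721 192.65427576] [ 87.09094406 268.51284663]
```

View pics/w7.png

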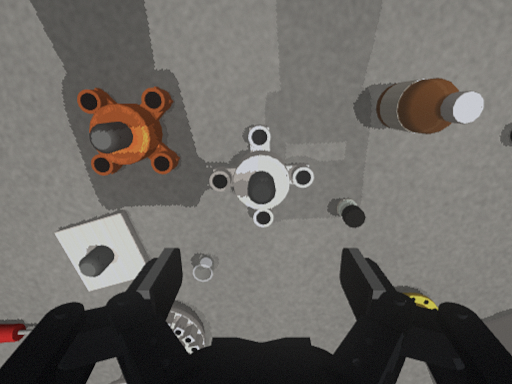

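The white cross's knob top is at (261,189) as predicted. The square stand's knob is at about (89,267), against a predicted (87,268). Grip, then lift.

Request:
{"op": "move_arm", "data": {"plan": [0, 0, -45, 0, 0, 0, 85, 0, 0, -40, 0, 0, 0, 85, 0, 0, -32, 0, 0, 0, 85, 0, 0, -18, 0, 0, 0, 85, 0, 0, 0, 0, 0, 0, 15, 0, 0, 0, 0, 0, 0, 15, 0, 0, 0, 0, 0, 0, 15, 0, 0, 0, 0, 0, 0, 15, 0, 0, 0, 0, 0, 0, 15, 0, 0, 0, 0, 0, 0, 15, 0, 0, 0, 0, 0, 0, 15]}}

```text
time: 19.45
eef_pos: [0.4439, -0.082, 0.0517]
tcp_rot: [0.222, 0.975, -0.001, 0.002]
contact_force: [-1.3, -1.3, 6.3]
opening: 0.295
finger_force: 59.2
```

Request:
{"op": "move_arm", "data": {"plan": [0, 0, 30, 0, 0, 0, 15, 0, 0, 45, 0, 0, 0, 15, 0, -20, 35, 0, 0, 0, 15, 0, -40, 0, 0, 0, 0, 15, 0, -45, 0, 0, 0, 0, 15, 0, -45, 0, 0, 0, 0, 15, 2, -45, 0, 0, 0, 0, 15, 2, -30, 0, 0, 0, 0, 15, 0, 0, 0, 0, 0, 0, 15, 0, 0, 0, 0, 0, 0, 15]}}

```text
time: 20.45
eef_pos: [0.4456, -0.3061, 0.159]
tcp_rot: [0.223, 0.975, 0.001, -0.001]
contact_force: [0.2, -0.3, -3.0]
opening: 0.301
finger_force: 59.8
```

Run:
```python
from h import *
c=shot("scene");print(ctrl.get_state()["eef_pos"],(proj(c,[.447,-.307,.048])-[60,20])*3)
cv2.imwrite("pics/s8.png",cv2.resize(c["color"][20:220,60:310,::-1],(750,600),interpolation=cv2.INTER_CUBIC))
```

```text
[ 0.44566686 -0.30526602  0.15891105] [413.41922789 370.27531167]
```

View pics/s8.png

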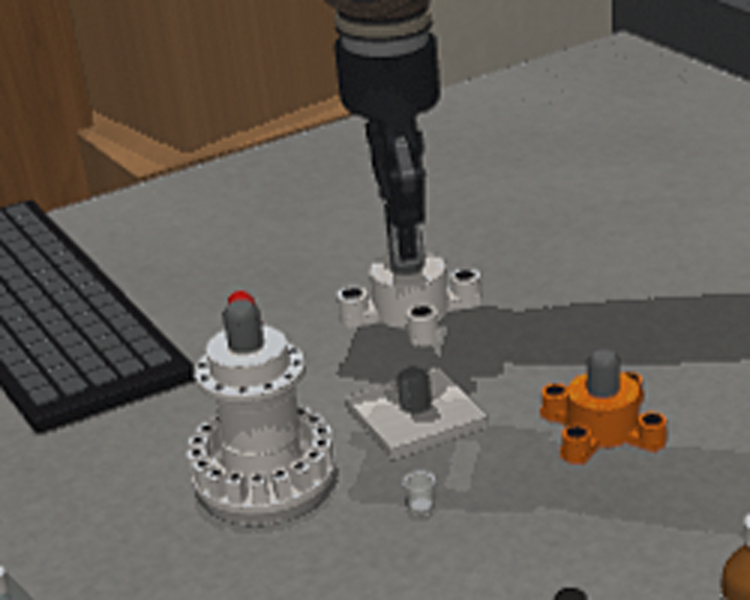

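The stack is complete and upright, with the disc on the drum at (248,360). The square stand's knob is at (413,372), on the prediction. Lowering the cross.

Request:
{"op": "move_arm", "data": {"plan": [1, -2, -35, 0, 0, 0, 15, 0, 0, -20, 0, 0, 0, 15, 0, 0, -10, 0, 0, 0, 15, 0, 0, -8, 0, 0, 0, 15, 0, 0, -7, 0, 0, 0, 15, 0, 0, -6, 0, 0, 0, 15, 0, 0, 0, 0, 0, 0, 15]}}

```text
time: 21.2
eef_pos: [0.4471, -0.308, 0.0734]
tcp_rot: [0.222, 0.975, 0.0, -0.0]
contact_force: [-0.3, -0.0, -2.2]
opening: 0.302
finger_force: 59.8
```

Request:
{"op": "move_arm", "data": {"plan": [0, 0, -4, 0, 0, 0, 15, 0, 0, -3, 0, 0, 0, 15, 0, 0, -2, 0, 0, 0, 15, 0, 0, 0, 0, 0, 0, 15, 0, 0, 0, 0, 0, 0, 15]}}

```text
time: 21.7
eef_pos: [0.4474, -0.3085, 0.0657]
tcp_rot: [0.222, 0.975, -0.0, 0.0]
contact_force: [-2.2, 1.2, 5.3]
opening: 0.302
finger_force: 60.6
```

Request:
{"op": "move_arm", "data": {"plan": [0, 0, 0, 0, 0, 0, 85, 0, 0, 0, 0, 0, 0, 85, 0, 0, 0, 0, 0, 0, 85, 0, 0, 0, 0, 0, 0, 85, 0, 0, 0, 0, 0, 0, 85, 0, 0, 30, 0, 0, 0, 85, 0, 0, 45, 0, 0, 0, 85, 0, 30, 40, 0, 0, 0, 85, 0, 45, 10, 0, 0, 0, 85, 0, 45, 0, 0, 0, 0, 85, 0, 45, 0, 0, 0, 0, 85, 0, 0, 0, 0, 0, 0, 85]}}

```text
time: 22.9
eef_pos: [0.4467, -0.1389, 0.1895]
tcp_rot: [0.22, 0.976, 0.001, -0.0]
contact_force: [0.3, -0.3, -0.3]
opening: 0.995
finger_force: 0.0
```

Run:
```python
from h import *
c=shot("scene");print(proj(c,[.5985,-.3065,.168]),proj(c,[.447,-.307,.088]))
cv2.imwrite("pics/s9.png",cv2.resize(c["color"][70:220,90:277,::-1],(748,600),interpolation=cv2.INTER_CUBIC))
```

```text
[138.73367753 121.84324134] [196.57052413 129.84785863]
```

View pics/s9.png

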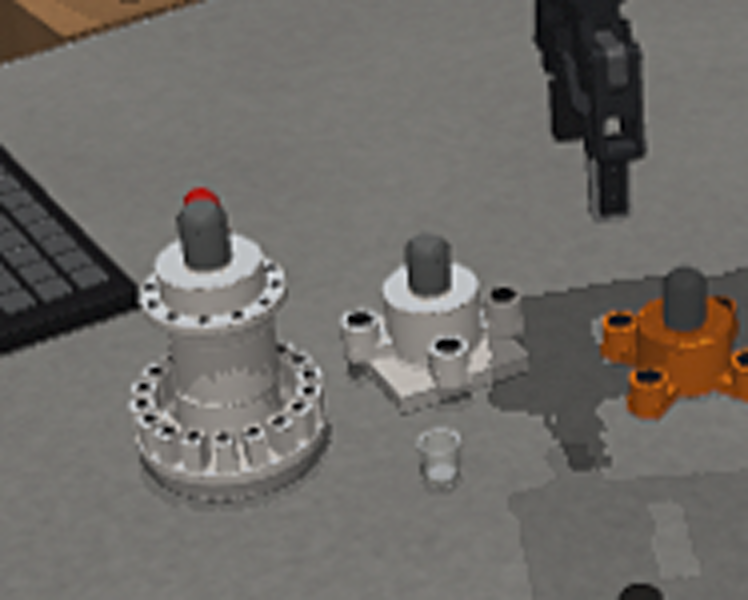

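All four pieces are upright, released and home: disc knob (203,206) and cross knob (427,242), both within 2 px of their seated predictions. Handing in.

```bash
python3 -c "
from plant import order
print(order.sign_off())"
```

```text
the job is handed in; nothing more can be done
None
```

I rebuilt both carousels (wheel, drum and disc on the round stand, cross on the square stand) and handed the job in at about 23 s of robot time; the last picture showed all four upright and seated, but the sign-off gave no verdict.

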